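# Prop the stirrer's guard flap and click the trim dial home at its end stop

## Task

Use the red-headed prop to lift the stirrer's clear orange guard flap, and seat the prop's foot fully home in the grey socket block beside the stirrer, gently and without ramming it, so that the flap stays propped open on the prop's side arm. Then turn the black trim dial beneath clockwise to its end stop, found only by feel, press on just enough to click its end latch home, and leave it there without forcing it further, so that the scale ring is not dragged round. Leave the flap propped, and do not disturb the dish, the jar, the sieve ring or the beaker near the holder.

Things in the scene. Friction and masses are not known exactly. Their poses are not given: they have to be found in the camera images.
- stirrer: Slate-blue lab stirrer fixed to the bench, 190 (x) x 260 (y) x 80 mm high; round white hot plate (radius 56, 16 high) on its left half. Origin: centre of its underside; its front faces its own -x, y to its left, z up. Yaw up to about 0.25 either way.
- hinge (a point): Middle of the flap's hinge line (along the stirrer's y), 125 mm above the bench; axes as the stirrer's. The closed flap is a level plate 5 mm thick reaching 135 mm from here to -x and 52.5 mm to each side in y; its underside is at the hinge's height, 45 mm above the deck; a 6 mm deep lip hangs from its front edge only.
- flap (a joint): Angle of the clear orange flap: 0 closed (level), grows as it lifts, 1.75 at most. Its weight and a spring always close it (about 0.1 N m), so it falls shut unless propped. It rests at about 1.4 to 1.5 against the prop's arm when the prop is seated in the socket.
- socket (a point): Mouth centre of the oblong hole (16 in x, 30 in y, 30 deep, 2 mm chamfer) in the top of the grey block: 110 mm above the bench, 5 mm in front (-x) and 110.5 mm to the right (-y) of the hinge point; axes as the stirrer's.
- prop: Loose prop, about 0.14 kg: steel post, 14 x 14 mm, its lowest 50 mm a foot 14 (x) x 28 (y); a round side arm (10 mm thick, axis 105 mm up, along the prop's +y, its red end 89 mm from the post axis); a red head 20 (x) x 16 (y) from 118 to 160 mm up. Origin: centre of the foot's underside, z up. In the socket its +y points along the stirrer's +y, arm under the flap. Starts upright in the holder.
- prop_grip (a point): Point in the red head on the post's axis, 145 mm above the foot; axes as the prop's. Pinch the 16 mm width, along the prop's y.
- prop_foot (a point): Centre of the underside of the prop's foot (the prop's origin).
- holder: White block 60 x 60 x 40 mm fixed to the bench, with an oblong hole 17 x 31 mm, 28 deep, in which the prop stands at the start (foot 12 mm above the bench). Origin: centre of the underside.
- dial_grip (a point): On the dial's upright axis, inside its black bar grip, 31 mm above the deck (111 above the bench), 95 mm in front (-x) of the hinge. The bar is 44 mm long along this point's x, 12 wide along its y, from 88 to 120 mm above the bench; the white pointer is toward the point's -x. Turns with the dial, with a steady friction of about 0.05 N m.
- pointer (a point): Tip of the dial's white pointer, 30 mm from the dial's axis. It turns with the dial.
- dish: Glass dish, 76 mm across, 14 high, standing on the white hot plate. Origin: underside.
- beaker: Empty glass beaker, 64 mm across, 85 high, on the bench to the right of the stirrer. Origin: underside.
- jar: Amber glass jar with white cap, 72 mm across, 95 high, on the bench at the left. Origin: underside.
- sieve: White sieve ring, 90 mm across, 40 high, on the bench at the left. Origin: underside.
- block: Grey upright socket block fixed at the stirrer's right (-y) side, 40 (x) x 46 (y) x 110 mm high, the hole in its top. Origin: centre of its underside. In front of it (-x), beside the stirrer, the bench is bare and the prop can be lowered there.
- ring_mark (a point): Red dot on the aluminium scale ring (72 mm across, round the dial's foot), 32 mm from the dial's axis. The ring is held only by friction: over about 0.6 N m on the dial drags it round, which spoils the scale.
- latch (a joint): End latch in the dial's foot: 0 at the start and as long as the dial turns freely, 0.10 rad when clicked home, where it stays. From its start the dial turns freely (0.05 N m) clockwise for 0.65 to 1.3 rad, an amount not visible from outside; at the end stop it takes about 0.18 N m more to carry the latch the last 0.10 rad; then it is solid.

How it is judged:
By the outcome, as a careful person would: the job done as asked, in the order asked, and still so for the second after the job is handed in, with the robot touching nothing.
It also fails if it takes over 70 s, if anything falls off the work surface, if the arm or the gripper's body presses on something with over 40 N, if the wrist force passes 120 N, or if a joint passes its speed limit or range.

## Robot

A 7-joint arm with a two-finger parallel gripper is mounted at the origin on the work surface. World frame = base frame: x ahead of the robot, y to its left, z up, the work surface at z = 0. Lengths are in mm, angles in rad, forces in N, time in s.
With the tool pointing down it reaches from about 400 to 875 mm from the base axis. Payload 4.4 kg.
Tool frame: the origin (TCP) lies midway between the tips of the shut fingers; the grasp point (between the pads) lies 19 mm behind it; z points along the fingers, y is the line along which they close (so a half turn about z gives the same grasp; the last joint's range is limited). The gripper opens to 85 mm and grips with 20 to 120 N. Pads are 22 mm wide; open, the fingers measure 114 mm over their backs; the gripper's body (76 mm by 85 mm) begins 54 mm behind the grasp point. The pads swing forward as they close: fully open they stand 13 mm farther back than shut.
Start: joints at [1.251, 0.628, 0.038, 1.517, -0.027, 0.996, -0.02], TCP at [163.232, -629.184, 231.313] pointing down, gripper open.
Joint ranges: [-3.06, 3.06], [-0.37, 2.12], [-1.25, 1.32], [0.18, 2.47], [-1.1, 4.24], [0.23, 1.98], [-2.94, 2.94]. Speed limits (rad/s): [2.57, 2.57, 3.14, 3.14, 3.14, 3.14, 3.14].

## Interface

Orientations are given as [roll, pitch, yaw] about the fixed x, y, z axes, in that order (R = Rz(yaw) Ry(pitch) Rx(roll)).
In Python, from cell import telemetry, eyes, ctrl, finder gives the robot as it stands.
- The arm moves only by the tool move_arm, never from a script. Its argument "steps" is a list of rows, each a list of 7 numbers: the turn, a rotation vector about the world's x, y, z in degrees, then the shift along the world's x, y, z in m, then the finger opening in m, from 0 to 0.0854. A call has 1 to 5 rows; each row shifts and turns the commanded pose from where the row before left it; what a row does not reach is not made up. A row lasts 1/10 s, in which the tool goes at most 50 mm and 8.59 degrees, less where a joint would pass 70% of its speed; a pose out of reach is approached as far as the arm can. A call with a gripper value outside its range is refused whole. The fingers move at their own pace and stop on an object; the grip force is fixed at half the most. Time passes only in rows, so rows that do not move let the fingers close. It gives the time, the measured TCP pose, the force, the opening and the grip force at its end, in the units of the state.
- telemetry.read_state(): the state, without advancing time (a new reading comes with each control period).
- eyes.get_image(name): name is "scene" or "top" or "wrist"; returns (picture, depth): 400x640x3 uint8, blue, green, red; 400x640 float32, mm along the optical axis (not along the pixel's ray), 0 where there is no reading.
- eyes.calibration(name): a dict with "fx", "fy", "cx", "cy" (pixels), "position" and "attitude" of the camera in the world. Camera axes: x right, y down, z forward; pixel columns grow to the right and rows downward; lengths in mm; the calibration is good to about 2 mm. The wrist camera is an equidistant fisheye: a pixel r from the principal point sees the ray r / f radians off the axis. A picture is of the moment at which its call begins: read the wrist's pose just before it. calibration takes no time and is no camera call; for the wrist camera it gives the pose at the moment of the call.
- ctrl.finish_job(): hands the job in; it is judged then, once.
Trained networks look in the newest picture that a camera, given by its name, has taken for a name from the list of things; names that differ only in an ending like _2 or _b are one class to them, and where a whole thing is asked for, a point or a joint stands for the part that bears it (a point fixed in the world has none). Each returns a list of dicts, best first, with "confidence" (0 to 1); they miss things now and then, are a little off and sometimes report something else, mostly with a low value. They report only what shows in the picture. A call takes as long as a camera call.
- finder.boxes_of(camera, name): "location" ([x, y, z] in mm, in the coordinates of the camera as it stood for that picture, good to about 4 mm: the middle of the surface that is visible of it).
- finder.cut_out(camera, name): "mask" (400x640 bool, what is visible of it).
- finder.pinpoint(camera, name): "location" ([x, y, z] in mm, in the coordinates of the camera as it stood for that picture, good to about 4 mm: a listed point, or the origin of a listed thing).
The state is a dict: "clock": time; "qpos": joint angles; "qd": joint speeds; "tau": joint torques, N m; "eef_pos": TCP position; "tool_rot": TCP orientation; "force": force on the tool from outside, world axes, zero at the start; "torque": the same for the moment, N m; "width": finger opening in mm; "gripper_force": force on a finger pad.
Only numpy, scipy, OpenCV 4.12 (cv2) and the standard library are available. Lean on these libraries where they do the work, as an engineer would, in place of code of your own. Each camera call takes 0.05 s, during which the arm holds its last target. There are 200 camera calls.

## Working session

There is one attempt and no reset: what is moved stays moved. The work goes in short steps, Python scripts to look and compute and a tool call to move; the robot and the scene stay as the last step left them, time stands still between calls to the robot, and variables do not carry over. Pictures are saved under pics/ and viewed, at most 10 in all, crops included, and the job is handed in when it is done.

Besides the shell and the picture viewer there is one more tool, called after "Emit:" by a JSON object that holds its "fn" and its "kwargs", one argument or row to a line. move_arm: Moves the arm, as the interface text tells. Its arguments: {"type":"object","properties":{"steps":{"type":"array"}},"required":["steps"]}

```bash
ls; mkdir -p pics
cat > h.py <<'E'
import numpy as np, cv2
from scipy.spatial.transform import Rotation as R
from cell import telemetry, eyes, ctrl, finder
def cal(n):
    c=eyes.calibration(n); a=np.array(c["attitude"],float)
    Rm=a if a.shape==(3,3) else R.from_euler('xyz',a).as_matrix()
    return c,Rm,np.array(c["position"],float)
def pin(cam,name,c=None,f="pinpoint"):
    c=c or cal(cam)
    r=getattr(finder,f)(cam,name)
    return [(round(d["confidence"],2),np.round(c[1]@np.array(d["location"])+c[2],1)) for d in r[:2]]
E
python3 - <<'E'
from h import *
for n in("scene","top"):
    im,d=eyes.get_image(n); cv2.imwrite(f"pics/{n}0.png",im); c=cal(n); print(eyes.calibration(n))
    for k in "stirrer hinge socket prop_grip prop_foot prop holder dial_grip pointer ring_mark block dish beaker jar sieve".split():
        print(n,k,pin(n,k,c))
s=telemetry.read_state();print(s)
E
```

```text
pics
{'fx': 469.6354527176007, 'fy': 469.6354527176007, 'cx': 314.3121132073039, 'cy': 199.54772244537625, 'position': array([1118.49047229, -283.05839485, 1213.90279419]), 'attitude': array([-2.59464652, -0.01325556,  1.07382478])}
scene stirrer [(0.9, array([563.7, 160.6,  -1.5]))]
scene hinge [(0.66, array([632.5,  81.5, 124.3]))]
scene socket [(0.75, array([622.1, -26.4, 103.2]))]
scene prop_grip [(0.8, array([ 488.9, -377.2,  157.5]))]
scene prop_foot [(0.92, array([ 489.4, -379.7,   12.6])), (0.27, array([ 488.2, -382.1,    7.2]))]
scene prop [(0.76, array([ 488.2, -382.3,    8.2])), (0.59, array([632.6,  82.4, 122.1]))]
scene holder [(0.78, array([ 488.3, -379. ,   -0.5])), (0.63, array([625.5, -25.5, 106.7]))]
scene dial_grip [(0.35, array([594.4, 454.6,  -1. ]))]
scene pointer [(0.2, array([ 487.1, -382.4,    8.3]))]
scene ring_mark [(0.57, array([ 487. , -383.5,    8.4]))]
scene block [(0.67, array([ 6.225e+02, -2.780e+01, -1.000e-01]))]
scene dish [(0.93, array([572.5, 221.4,  94.8])), (0.71, array([ 484.8, -384. ,    7.3]))]
scene beaker []
scene jar [(0.56, array([433.2,
[... 1037 characters left out ...]
.5,   6.4]))]
{'clock': 1.6, 'qpos': array([ 1.25120377,  0.62841603,  0.03849725,  1.51740118, -0.02700923,
        0.99633607, -0.01997788]), 'qd': array([ 0.0003072 , -0.00140559, -0.00038263,  0.00050672, -0.00082014,
       -0.00129106,  0.001019  ]), 'tau': array([-3.58916634e-05, -5.63252914e+01,  1.22613911e+00, -1.93771040e+01,
        1.11236324e-02,  1.63297656e-03,  1.94037784e-05]), 'eef_pos': array([ 163.22967283, -629.16952848,  231.30258957]), 'tool_rot': array([-3.14154934e+00, -4.40834305e-05,  2.53786857e-01]), 'force': array([ 0.77329809, -0.04825647, -0.71037536]), 'torque': array([ 0.07545471, -0.0249781 , -0.03551632]), 'gripper_force': 0.0, 'width': 85.50929931262128}
```

View images.

View pics/scene0.png

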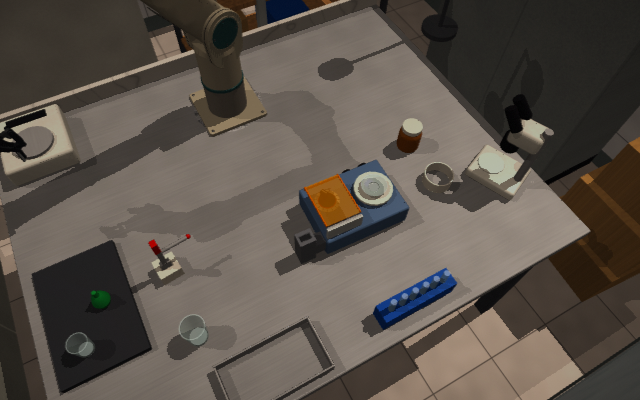

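View pics/top0.png

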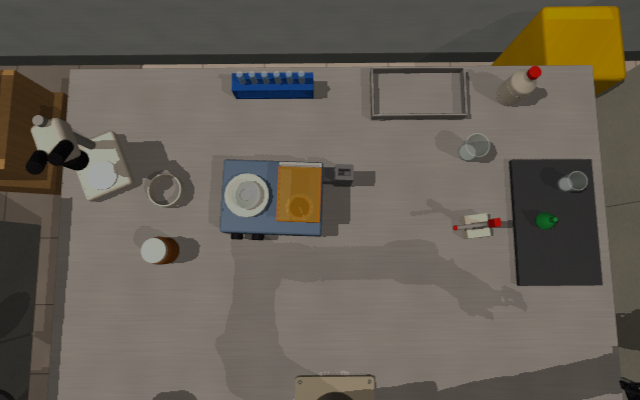

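```bash
cat >> h.py <<'E'
def cloud(cam,d,c=None):
    k,Rm,p=c or cal(cam)
    v,u=np.mgrid[:400,:640]
    P=np.stack([(u-k["cx"])/k["fx"]*d,(v-k["cy"])/k["fy"]*d,d],-1)
    if cam=="wrist":
        dx,dy=u-k["cx"],v-k["cy"]; r=np.hypot(dx,dy)+1e-9; t=np.tan(np.minimum(r/k["fx"],1.5))
        P=np.stack([dx/r*t*d,dy/r*t*d,d],-1)
    W=P@Rm.T+p; W[d<=0]=np.nan
    return W
def rect(W,m): 
    q=W[m][:,:2].astype(np.float32); r=cv2.minAreaRect(q); return len(q),r,np.median(q,0)
E
python3 - <<'E'
from h import *
for n in("scene","top"):
    im,d=eyes.get_image(n); W=cloud(n,d); x,y,z=W[...,0],W[...,1],W[...,2]
    near=(x>400)&(x<750)&(y>-80)&(y<330)
    print(n,"all>60",rect(W,near&(z>60)))
    print("deck",rect(W,near&(abs(z-80)<5)))
    print("block",rect(W,(abs(z-110)<6)&(y<12)&(y>-70)&(x>580)&(x<660)))
    print("flap",rect(W,near&(abs(z-130)<6)))
    print("holder",rect(W,(abs(z-40)<6)&(abs(x-487)<60)&(abs(y+380)<60)))
    b,g,r=[im[...,i].astype(int) for i in range(3)]
    red=(r>120)&(g<60)&(b<60)&(abs(x-487)<60)&(y>-420)&(y<-250)
    for lo,hi in((-420,-340),(-320,-260)):
        m=red&(y>lo)&(y<hi); print("red",m.sum(),np.nanmean(W[m],0),np.nanmin(W[m],0),np.nanmax(W[m],0))
    m=(abs(z-118)<15)&(abs(x-487)<40)&(y>-365)&(y<-270);print("arm",rect(W,m),np.polyfit(y[m],x[m],1), np.nanmax(y[m]))
    m=(z>145)&(abs(x-487)<40)&(y<-340)&(y>-420);print("head",rect(W,m),np.nanmax(z[m]))
E
```

```text
scene all>60 (5973, ((559.4053955078125, 121.37378692626953), (336.2129821777344, 205.56906127929688), 87.5970230102539), array([598.6518  , 123.789314], dtype=float32))
deck (1986, ((566.7443237304688, 121.06580352783203), (336.2129821777344, 190.8782501220703), 87.5970230102539), array([615.6406 , 180.97612], dtype=float32))
block (199, ((624.3171997070312, -25.799060821533203), (47.03199005126953, 41.91865921020508), 88.62744903564453), array([623.7432  , -26.602098], dtype=float32))
flap (1782, ((572.8234252929688, 87.2818832397461), (107.25569915771484, 151.9361572265625), 88.0719223022461), array([573.28375,  85.6133 ], dtype=float32))
holder (370, ((491.38226318359375, -378.13946533203125), (64.07591247558594, 60.139625549316406), 6.71974515914917), array([ 498.70633, -375.09543], dtype=float32))
red 43 [ 491.08514836 -378.36314176  171.33415701] [ 480.852146   -385.83092072  166.23509565] [ 501.16458124 -370.67870035  176.81235259]
red 12 [ 481.86789255 -295.40077162  121.02394245] [ 476.19165108 -299.35630469  117.71393547] [ 487.04787095 -291.48970337  126.1703619 ]
arm (12
[... 1162 characters left out ...]
2, -377.73813], dtype=float32))
red 54 [ 487.6510393  -378.32770412  171.40778165] [ 479.82182    -386.93847513  167.18601742] [ 496.41577258 -371.59264756  174.9932186 ]
red 14 [ 477.75978064 -294.3728327   121.11614828] [ 473.80516161 -296.83904921  116.49942917] [ 481.52890203 -291.35853148  126.34099717]
arm (127, ((481.7777099609375, -328.0653381347656), (10.366838455200195, 73.62240600585938), 5.384831428527832), array([ 481.22156, -326.50967], dtype=float32)) [-1.04647195e-01  4.47427480e+02] -291.35853148040957
head (94, ((487.2837219238281, -378.7197265625), (19.41415786743164, 15.913223266601562), 3.729646682739258), array([ 487.06116, -374.47443], dtype=float32)) 174.9932185990948
```

Emit:
{"fn": "move_arm", "kwargs": {
  "steps": [
    [0,0,-0.92,0.0326,0.0251,0.001,0.0854],
    [0,0,-0.92,0.0326,0.0251,0.001,0.0854],
    [0,0,-0.92,0.0326,0.0251,0.001,0.0854],
    [0,0,-0.92,0.0326,0.0251,0.001,0.0854],
    [0,0,-0.92,0.0326,0.0251,0.001,0.0854]
  ]
}}

```text
clock: 2.2
eef_pos: [327.4, -502.7, 236.5]
tool_rot: [3.141, -0.0, 0.173]
force: [-0.2, 0.3, -0.1]
width: 85.3
gripper_force: 0.0
```

Emit:
{"fn": "move_arm", "kwargs": {
  "steps": [
    [0,0,-0.92,0.0326,0.0251,0.001,0.0854],
    [0,0,-0.92,0.0326,0.0251,0.001,0.0854],
    [0,0,-0.92,0.0326,0.0251,0.001,0.0854],
    [0,0,-0.92,0.0326,0.0251,0.001,0.0854],
    [0,0,-0.92,0.0326,0.0251,0.001,0.0854]
  ]
}}

```text
clock: 2.7
eef_pos: [490.5, -377.1, 241.5]
tool_rot: [3.141, -0.0, 0.093]
force: [0.3, -0.4, 0.2]
width: 85.4
gripper_force: 0.0
```

Run:
```python
from h import *
s=telemetry.read_state();print(s["clock"],s["eef_pos"],s["tool_rot"],s["force"],s["torque"])
c=cal("wrist");im,d=eyes.get_image("wrist"); cv2.imwrite("pics/w0.png",im);print(c[0])
for k in("prop_grip","prop_foot","holder"): print(k,pin("wrist",k,c))
W=cloud("wrist",d,c);x,y,z=W[...,0],W[...,1],W[...,2]
b,g,r=[im[...,i].astype(int) for i in range(3)]
m=(z>150)&(z<190)&(abs(x-489)<30)&(y<-350)&(y>-420);print("head",rect(W,m),np.nanmax(z[m]))
m=(abs(z-118)<12)&(abs(x-487)<40)&(y>-365)&(y<-270);print("arm",rect(W,m),np.polyfit(y[m],x[m],1), np.nanmax(y[m]))
print("holder",rect(W,(abs(z-40)<6)&(abs(x-487)<60)&(abs(y+380)<60)))
```

```text
2.7 [ 490.48792787 -377.05975585  241.53049945] [ 3.14129665e+00 -2.62790364e-04  9.25715429e-02] [ 0.29478061 -0.36614728  0.22683183] [ 0.00292678 -0.09083462 -0.05173774]
{'fx': 309.70691628693146, 'fy': 309.70691628693146, 'cx': 321.2929626940431, 'cy': 192.049949776997, 'position': array([ 559.37478272, -369.59044678,  383.92386262]), 'attitude': array([ 2.86647659e+00, -1.12960489e-04, -1.47902649e+00])}
prop_grip [(0.95, array([ 491.7, -378. ,  154.7]))]
prop_foot [(0.82, array([ 488.4, -372.2,   12.6]))]
holder [(0.61, array([ 485.7, -377.9,   -3.5])), (0.26, array([ 490.6, -378.8,  155.5]))]
head (702, ((489.42449951171875, -378.29974365234375), (19.6380615234375, 15.986549377441406), 4.016679286956787), array([ 492.23236, -378.2232 ], dtype=float32)) 174.02489152368327
arm (911, ((482.38250732421875, -328.4102478027344), (12.765625953674316, 74.4948501586914), 5.068502426147461), array([ 484.12015, -329.02612], dtype=float32)) [-1.06481538e-01  4.49010833e+02] -291.54637006878755
holder (1851, ((488.92193603515625, -378.70330810546875), (60.213260650634766, 60.62070846557617), 6.20446252822876), array([ 499.25476, -381.99722], dtype=float32))
```

View pics/w0.png

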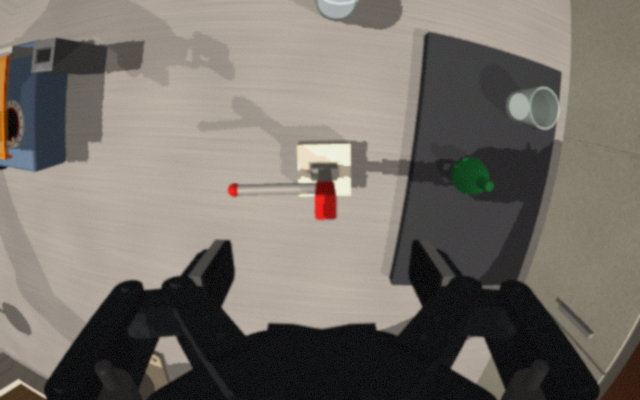

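Emit:
{"fn": "move_arm", "kwargs": {
  "steps": [
    [0,0,0,-0.001,-0.0012,-0.03,0.0854],
    [0,0,0,0,0,-0.03,0.0854],
    [0,0,0,0,0,-0.025,0.0854],
    [0,0,0,0,0,-0.018,0.0854],
    [0,0,0,0,0,0,0.03]
  ]
}}

```text
clock: 3.4
eef_pos: [484.9, -379.8, 135.8]
tool_rot: [-3.139, 0.005, 0.091]
force: [-0.2, 0.7, 0.4]
width: 73.4
gripper_force: 0.0
```

Emit:
{"fn": "move_arm", "kwargs": {
  "steps": [
    [0,0,0,0,0,0,0.0],
    [0,0,0,0,0,0,0.0],
    [0,0,0,0,0,0,0.0],
    [0,0,0,0,0,0,0.0],
    [0,0,0,0,0,0,0.0]
  ]
}}

```text
clock: 3.9
eef_pos: [488.9, -380.0, 139.5]
tool_rot: [3.14, -0.002, 0.093]
force: [-0.2, -0.0, 5.1]
width: 15.5
gripper_force: 59.1
```

Emit:
{"fn": "move_arm", "kwargs": {
  "steps": [
    [0,0,0,0,0,0.005,0.0],
    [0,0,0,0,0,0.015,0.0],
    [0,0,0,0,0,0.02,0.0],
    [0,0,0,0,0,0.02,0.0],
    [0,0,0,0,0,0.01,0.0]
  ]
}}

```text
clock: 4.4
eef_pos: [488.8, -379.7, 210.0]
tool_rot: [3.14, -0.002, 0.093]
force: [-0.1, -0.5, -1.9]
width: 15.3
gripper_force: 58.9
```

Emit:
{"fn": "move_arm", "kwargs": {
  "steps": [
    [0,0,0,0,0,0,0.0],
    [0,0,0,0,0,0,0.0]
  ]
}}

```text
clock: 4.6
eef_pos: [487.8, -379.0, 207.6]
tool_rot: [-3.141, 0.001, 0.093]
force: [0.3, -0.0, -1.0]
width: 15.5
gripper_force: 58.9
```

Run:
```python
from h import *
s=telemetry.read_state();print(s["clock"],s["eef_pos"],s["tool_rot"],s["force"],s["torque"],s["width"])
c=cal("wrist");im,d=eyes.get_image("wrist"); cv2.imwrite("pics/w1.png",im)
for k in("prop_grip","prop_foot","socket","hinge","block"): print(k,pin("wrist",k,c))
W=cloud("wrist",d,c);x,y,z=W[...,0],W[...,1],W[...,2]
m=(abs(z-175)<15)&(abs(x-487)<40)&(y>-365)&(y<-270);print("arm",rect(W,m),np.polyfit(y[m],x[m],1),np.polyfit(y[m],z[m],1), np.nanmax(y[m]))
print("block",rect(W,(abs(z-110)<6)&(y<12)&(y>-70)&(x>580)&(x<660)))
```

```text
4.6 [ 487.82215789 -378.9622263   207.62447736] [-3.14072521e+00  8.44159225e-04  9.33061647e-02] [ 0.27537109 -0.01740338 -1.02776761] [-0.02095859 -0.0073543  -0.0207492 ] 15.463299371424794
prop_grip [(0.71, array([ 488. , -375.6,  221. ]))]
prop_foot [(0.85, array([ 486.2, -374.2,   81.1]))]
socket [(0.77, array([628. , -25.9, 110.4]))]
hinge []
block [(0.86, array([621. , -26.2,  -3.2]))]
arm (1674, ((482.61895751953125, -327.3499450683594), (11.753435134887695, 76.29785919189453), 4.855013847351074), array([ 484.87408, -330.98907], dtype=float32)) [-9.93369734e-02  4.51883507e+02] [4.21217074e-03 1.89496327e+02] -289.118680778677
block (683, ((622.0234375, -26.865718841552734), (51.567623138427734, 40.36251449584961), 87.78108978271484), array([622.2033 , -31.55353], dtype=float32))
```

View pics/w1.png

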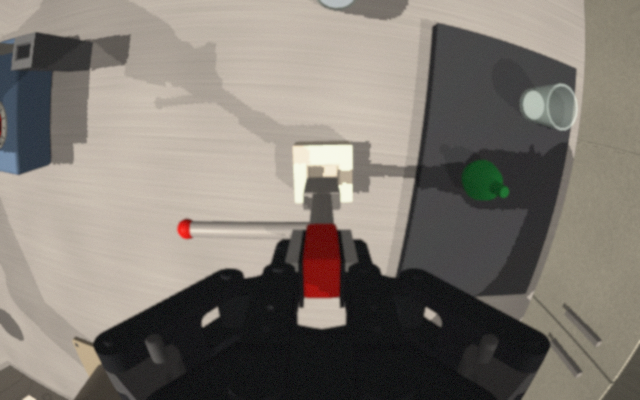

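Emit:
{"fn": "move_arm", "kwargs": {
  "steps": [
    [0,0,-1.09,0.0124,0.0428,0,0],
    [0,0,-1.09,0.0124,0.0428,0,0],
    [0,0,-1.09,0.0124,0.0428,0,0],
    [0,0,-1.09,0.0124,0.0428,0,0],
    [0,0,-1.09,0.0124,0.0428,0,0]
  ]
}}

```text
clock: 5.4
eef_pos: [550.5, -163.7, 208.1]
tool_rot: [-3.142, 0.0, -0.003]
force: [0.6, 0.8, -1.0]
width: 15.2
gripper_force: 59.0
```

Emit:
{"fn": "move_arm", "kwargs": {
  "steps": [
    [0,0,-1.09,0.0124,0.0428,0,0],
    [0,0,-1.09,0.0124,0.0428,0,0],
    [0,0,0,0,0,0,0],
    [0,0,0,0,0,0,0],
    [0,0,0,0,0,0,0]
  ]
}}

```text
clock: 5.9
eef_pos: [574.6, -81.2, 208.1]
tool_rot: [3.14, 0.001, -0.041]
force: [-0.4, -0.6, -1.4]
width: 15.1
gripper_force: 59.2
```

```bash
cat >> h.py <<'E'
def st():
    s=telemetry.read_state();print(s["clock"],*[np.round(s[k],3) for k in("eef_pos","tool_rot","force","torque")],round(s["width"],1),np.round(s["qpos"],2));return s
E
python3 - <<'E'
from h import *
st()
c=cal("wrist");im,d=eyes.get_image("wrist"); cv2.imwrite("pics/w2.png",im)
for k in("prop_grip","prop_foot","socket","hinge","block","dial_grip","pointer"): print(k,pin("wrist",k,c))
W=cloud("wrist",d,c);x,y,z=W[...,0],W[...,1],W[...,2]
m=(abs(z-182)<15)&(abs(x-575)<40)&(y>-65)&(y<20);print("arm",rect(W,m),np.polyfit(y[m],x[m],1),np.polyfit(y[m],z[m],1), np.nanmax(y[m]))
print("block",rect(W,(abs(z-110)<4)&(y<12)&(y>-70)&(x>590)&(x<660)))
print("deck",rect(W,(abs(z-80)<4)&(y<320)&(y>0)&(x>430)&(x<690)))
np.save("W2.npy",W)
E
```

```text
5.9 [574.604 -81.235 208.136] [ 3.14e+00  1.00e-03 -4.10e-02] [-0.421 -0.566 -1.376] [-0.004 -0.011  0.037] 15.1 [ 0.01  0.56  0.12  1.75 -0.08  0.84 -1.44]
prop_grip [(0.85, array([574.8, -79.7, 223.4]))]
prop_foot [(0.9, array([572.1, -75.2,  81.6]))]
socket [(0.56, array([625.3, -24.1, 115.2])), (0.37, array([568.3, 220.5,  93.5]))]
hinge [(0.86, array([632.5,  85.2, 124.4]))]
block [(0.82, array([620.5, -28.2,  -3.4]))]
dial_grip []
pointer []
arm (1974, ((576.0596923828125, -28.316452026367188), (72.86949920654297, 12.350197792053223), 86.92066192626953), array([578.09216 , -31.121086], dtype=float32)) [3.49295108e-02 5.78741221e+02] [1.06707343e-02 1.89249233e+02] 7.925786972214766
block (2138, ((622.08154296875, -26.569217681884766), (47.07026672363281, 39.98575973510742), 87.03628540039062), array([621.8692 , -27.51045], dtype=float32))
deck (7643, ((566.1521606445312, 158.2010040283203), (260.1250915527344, 187.0299835205078), 87.89566040039062), array([613.3477 ,  62.61512], dtype=float32))
```

View pics/w2.png

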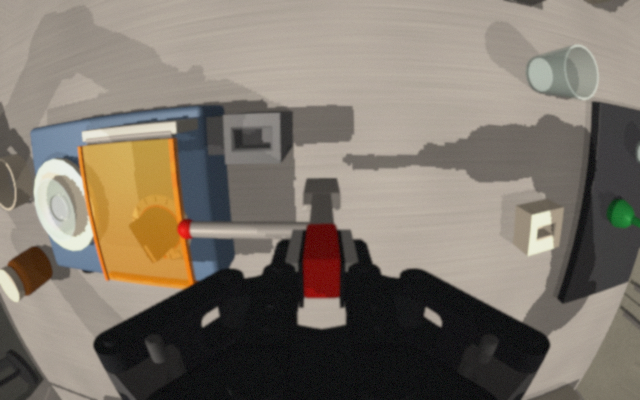

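Emit:
{"fn": "move_arm", "kwargs": {
  "steps": [
    [0,0,0,0,0,-0.02,0],
    [0,0,0,0,0,-0.024,0],
    [0,0,0,0,0,-0.02,0],
    [0,0,0,0,0,-0.0105,0],
    [0,0,0,0,0,0,0]
  ]
}}

```text
clock: 6.8
eef_pos: [574.0, -79.7, 132.5]
tool_rot: [-3.141, 0.003, -0.04]
force: [-0.4, 1.3, -0.5]
width: 15.2
gripper_force: 59.1
```

Emit:
{"fn": "move_arm", "kwargs": {
  "steps": [
    [0,0,0,0,0,0,0],
    [0,0,0,0,0,0,0]
  ]
}}

```text
clock: 7.0
eef_pos: [575.9, -80.0, 134.9]
tool_rot: [3.141, -0.002, -0.04]
force: [-0.1, 0.0, -0.3]
width: 15.2
gripper_force: 59.1
```

Run:
```python
from h import *
st()
c=cal("wrist");im,d=eyes.get_image("wrist"); 
W=cloud("wrist",d,c);x,y,z=W[...,0],W[...,1],W[...,2]
m=(abs(z-112)<12)&(abs(x-575)<30)&(y>-60)&(y<20);print("arm",rect(W,m),np.percentile(z[m],[5,50,90,98]), np.nanmax(y[m]))
print("block",rect(W,(abs(z-110)<4)&(y<12)&(y>-70)&(x>595)&(x<660)))
m=(z>118)&(z<138)&(y>15)&(y<90)&(x>540)&(x<600); print("flap z",np.percentile(z[m],[5,50,95]),np.nanmin(y[m]))
```

```text
7.0 [575.914 -79.955 134.913] [ 3.141e+00 -2.000e-03 -4.000e-02] [-0.131  0.022 -0.297] [-0.04  -0.032  0.023] 15.2 [ 0.02  0.65  0.1   1.81 -0.1   0.68 -1.43]
arm (2278, ((589.0048217773438, -25.800567626953125), (69.2295913696289, 33.10882568359375), 88.52008819580078), array([580.23346 , -29.456123], dtype=float32)) [109.43402243 115.77856694 117.4155273  118.24024741] 9.020193044917832
block (4079, ((622.0516967773438, -26.67574691772461), (47.0775032043457, 39.985084533691406), 87.6491470336914), array([622.9577  , -28.275328], dtype=float32))
flap z [128.03491579 129.85035524 132.38509914] 31.343357345104863
```

Emit:
{"fn": "move_arm", "kwargs": {
  "steps": [
    [0,0,0,0.0002,0.009,-0.001,0],
    [0,0,0,0.0006,0.015,0,0],
    [0,0,0,0.0006,0.015,0,0],
    [0,0,0,0.0006,0.012,0,0],
    [0,0,0,0.0002,0.004,0,0]
  ]
}}

```text
clock: 7.55
eef_pos: [577.3, -21.5, 132.8]
tool_rot: [-3.14, 0.0, -0.036]
force: [0.3, -0.5, -1.5]
width: 15.1
gripper_force: 59.2
```

Emit:
{"fn": "move_arm", "kwargs": {
  "steps": [
    [0,0,0,0,0,0,0],
    [0,0,0,0,0,0,0],
    [0,0,0,0,0,0.004,0],
    [0,0,0,0,0,0.008,0],
    [0,0,0,0,0,0.008,0]
  ]
}}

```text
clock: 8.05
eef_pos: [577.3, -25.6, 153.2]
tool_rot: [3.141, -0.0, -0.041]
force: [2.1, 0.5, -4.7]
width: 15.2
gripper_force: 59.0
```

Emit:
{"fn": "move_arm", "kwargs": {
  "steps": [
    [0,0,0,0,0,0.016,0],
    [0,0,0,0,0,0.018,0],
    [0,0,0,0,0,0.02,0],
    [0,0,0,0,0,0.02,0],
    [0,0,0,0,0,0.016,0]
  ]
}}

```text
clock: 8.55
eef_pos: [576.9, -25.1, 244.5]
tool_rot: [3.142, -0.0, -0.04]
force: [-0.9, 0.3, -3.1]
width: 15.4
gripper_force: 59.6
```

Emit:
{"fn": "move_arm", "kwargs": {
  "steps": [
    [0,0,0,0,0,0.003,0],
    [0,0,0,0,0,0,0],
    [0,0,0,0,0,0,0]
  ]
}}

```text
clock: 8.85
eef_pos: [576.5, -24.9, 245.3]
tool_rot: [3.142, 0.001, -0.04]
force: [-1.2, -0.1, -0.7]
width: 15.1
gripper_force: 59.8
```

Run:
```python
from h import *
st()
c=cal("wrist");im,d=eyes.get_image("wrist"); cv2.imwrite("pics/w3.png",im)
print(pin("wrist","prop_foot",c),pin("wrist","socket",c))
W=cloud("wrist",d,c);x,y,z=W[...,0],W[...,1],W[...,2]
print("block",rect(W,(abs(z-110)<4)&(y<12)&(y>-70)&(x>595)&(x<660)))
m=(abs(z-225)<12)&(abs(x-577)<15)&(y>-5)&(y<30);print("arm",rect(W,m),np.percentile(z[m],[5,50,90,98]))
```

```text
8.85 [576.525 -24.867 245.291] [ 3.142e+00  1.000e-03 -4.000e-02] [-1.225 -0.069 -0.712] [-0.021  0.282  0.073] 15.1 [-0.09  0.51  0.14  1.71 -0.08  0.93 -1.54]
[(0.84, array([576.9, -18.3, 119.5]))] [(0.71, array([624.1, -23.9, 111.4])), (0.17, array([579.8, -24.8, 258.3]))]
block (1601, ((622.1969604492188, -26.644582748413086), (45.61444091796875, 39.19359588623047), 87.67817687988281), array([622.88837 , -26.646566], dtype=float32))
arm (1045, ((577.9220581054688, 12.50948715209961), (35.139381408691406, 10.42615795135498), 87.04539489746094), array([579.337   ,  12.082615], dtype=float32)) [222.30679795 226.42471656 227.70167456 228.29501051]
```

View pics/w3.png

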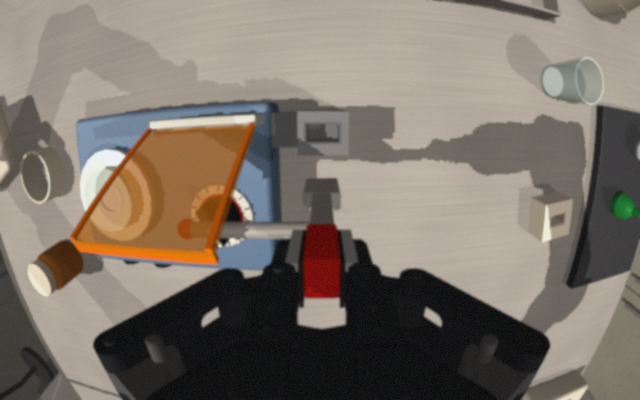

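Emit:
{"fn": "move_arm", "kwargs": {
  "steps": [
    [0,0,0,0.01,-0.0004,0.001,0],
    [0,0,0,0.015,-0.0005,0,0],
    [0,0,0,0.013,-0.0005,0,0],
    [0,0,0,0.0076,-0.0004,0,0],
    [0,0,0,0,0,0,0]
  ]
}}

```text
clock: 9.5
eef_pos: [624.1, -26.5, 246.4]
tool_rot: [-3.142, -0.001, -0.04]
force: [-1.4, -0.3, -1.5]
width: 15.1
gripper_force: 59.8
```

Emit:
{"fn": "move_arm", "kwargs": {
  "steps": [
    [0,0,0,0,0,0,0],
    [0,0,0,0,0,0,0]
  ]
}}

```text
clock: 9.7
eef_pos: [622.2, -26.5, 246.6]
tool_rot: [-3.142, 0.001, -0.04]
force: [-0.6, -0.2, -0.6]
width: 15.1
gripper_force: 59.6
```

Run:
```python
from h import *
st()
c=cal("wrist");im,d=eyes.get_image("wrist"); cv2.imwrite("pics/w4.png",cv2.resize(im[130:300,230:430],None,fx=3,fy=3))
W=cloud("wrist",d,c);x,y,z=W[...,0],W[...,1],W[...,2]
print("block",rect(W,(abs(z-110)<4)&(y<12)&(y>-70)&(x>595)&(x<660)))
for lo,hi in ((118,130),(130,142),(145,160),(160,168)):
    m=(z>lo)&(z<hi)&(abs(x-622)<25)&(abs(y+26)<25);print(lo,m.sum(),np.nanmin(W[m],0),np.nanmax(W[m],0)) if m.any() else 0
m=(abs(z-227)<14)&(abs(x-622)<15)&(y>-5)&(y<30);print("arm",rect(W,m),np.percentile(z[m],[5,50,90,98]))
```

```text
9.7 [622.206 -26.518 246.607] [-3.142e+00  1.000e-03 -4.000e-02] [-0.65  -0.154 -0.607] [0.018 0.262 0.065] 15.1 [-0.09  0.58  0.14  1.58 -0.09  0.99 -1.53]
block (1045, ((621.5967407226562, -27.126157760620117), (46.16801834106445, 40.89116287231445), 87.59683227539062), array([632.5198  , -30.288343], dtype=float32))
118 69 [627.81699284 -39.5290336  120.14521504] [629.4664868  -12.24560785 129.9645614 ]
130 123 [626.79339569 -39.69766883 130.14812547] [629.56698344 -12.15416679 141.59664704]
145 172 [627.26942358 -39.40379936 145.23279018] [629.80622662 -11.14656269 159.99658744]
160 168 [614.97169573 -39.09570226 160.04197362] [629.73257563 -11.27338238 167.98133724]
arm (1033, ((623.7752685546875, 12.615989685058594), (35.19883346557617, 10.345359802246094), 86.86922454833984), array([625.1234  ,  11.951067], dtype=float32)) [223.50075936 227.75634185 229.03285515 229.72759758]
```

View pics/w4.png

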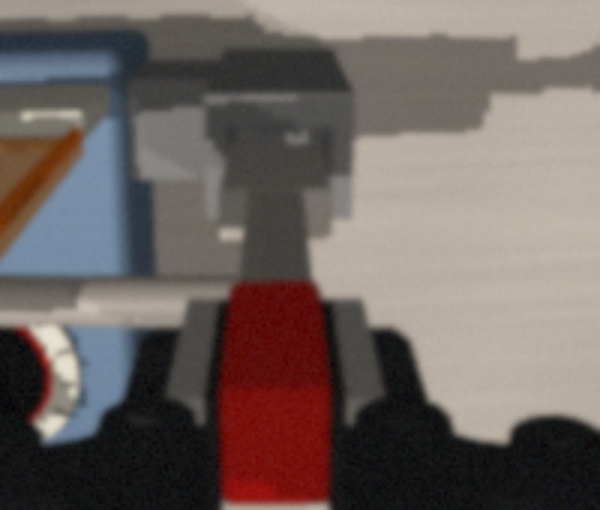

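Emit:
{"fn": "move_arm", "kwargs": {
  "steps": [
    [0,0,0,0,-0.0006,-0.003,0],
    [0,0,0,0,0,-0.003,0],
    [0,0,0,0,0,-0.003,0],
    [0,0,0,0,0,-0.002,0],
    [0,0,0,0,0,-0.002,0]
  ]
}}

```text
clock: 10.25
eef_pos: [622.7, -27.2, 233.6]
tool_rot: [3.142, 0.0, -0.04]
force: [-2.2, -0.1, -0.4]
width: 15.2
gripper_force: 59.8
```

```bash
python3 -c "
from h import *
st()"
```

```text
10.25 [622.696 -27.211 233.554] [ 3.142  0.    -0.04 ] [-2.173 -0.073 -0.369] [-0.034  0.274  0.049] 15.2 [-0.08  0.59  0.13  1.6  -0.09  0.96 -1.53]
```

Emit:
{"fn": "move_arm", "kwargs": {
  "steps": [
    [0,0,0,0,0,-0.002,0],
    [0,0,0,0,0,-0.002,0],
    [0,0,0,0,0,-0.002,0],
    [0,0,0,0,0,0,0]
  ]
}}

```text
clock: 10.65
eef_pos: [622.6, -27.2, 227.4]
tool_rot: [3.142, 0.001, -0.04]
force: [-0.9, -0.2, -2.4]
width: 15.0
gripper_force: 59.6
```

Emit:
{"fn": "move_arm", "kwargs": {
  "steps": [
    [0,0,0,0,0,-0.002,0],
    [0,0,0,0,0,-0.002,0],
    [0,0,0,0,0,0,0]
  ]
}}

```text
clock: 10.95
eef_pos: [622.6, -27.1, 223.5]
tool_rot: [3.142, 0.001, -0.04]
force: [-1.3, 0.6, -1.2]
width: 15.6
gripper_force: 59.6
```

Emit:
{"fn": "move_arm", "kwargs": {
  "steps": [
    [0,0,0,0,0,-0.003,0],
    [0,0,0,0,0,-0.003,0],
    [0,0,0,0,0,-0.003,0],
    [0,0,0,0,0,-0.002,0],
    [0,0,0,0,0,0,0]
  ]
}}

```text
clock: 11.45
eef_pos: [622.4, -27.1, 212.2]
tool_rot: [3.142, 0.001, -0.04]
force: [-2.0, 0.6, -2.9]
width: 15.1
gripper_force: 59.6
```

Emit:
{"fn": "move_arm", "kwargs": {
  "steps": [
    [0,0,0,0,0,-0.001,0],
    [0,0,0,0,0,-0.001,0],
    [0,0,0,0,0,0,0]
  ]
}}

```text
clock: 11.75
eef_pos: [622.8, -27.2, 210.8]
tool_rot: [-3.142, -0.0, -0.04]
force: [-0.9, 0.8, -0.9]
width: 14.8
gripper_force: 59.8
```

Emit:
{"fn": "move_arm", "kwargs": {
  "steps": [
    [0,0,0,0,0,-0.001,0],
    [0,0,0,0,0,-0.001,0],
    [0,0,0,0,0,0,0]
  ]
}}

```text
clock: 12.05
eef_pos: [622.8, -27.2, 208.7]
tool_rot: [3.142, 0.0, -0.04]
force: [-1.6, -0.6, -0.7]
width: 15.4
gripper_force: 59.9
```

Emit:
{"fn": "move_arm", "kwargs": {
  "steps": [
    [0,0,0,0,0,-0.0007,0],
    [0,0,0,0,0,-0.0007,0],
    [0,0,0,0,0,0,0]
  ]
}}

```text
clock: 12.35
eef_pos: [622.9, -27.1, 207.6]
tool_rot: [-3.142, -0.0, -0.04]
force: [-1.9, 0.4, 1.1]
width: 15.0
gripper_force: 60.2
```

Emit:
{"fn": "move_arm", "kwargs": {
  "steps": [
    [0,0,0,0,0,-0.0006,0],
    [0,0,0,0,0,0,0]
  ]
}}

```text
clock: 12.55
eef_pos: [623.0, -27.2, 207.6]
tool_rot: [-3.142, -0.001, -0.04]
force: [-1.6, -0.1, 5.2]
width: 15.1
gripper_force: 60.7
```

Emit:
{"fn": "move_arm", "kwargs": {
  "steps": [
    [0,0,0,0,0,-0.0006,0],
    [0,0,0,0,0,0,0]
  ]
}}

```text
clock: 12.75
eef_pos: [623.2, -27.2, 207.5]
tool_rot: [-3.141, -0.001, -0.04]
force: [-2.7, 0.7, 8.1]
width: 15.5
gripper_force: 61.3
```

Emit:
{"fn": "move_arm", "kwargs": {
  "steps": [
    [0,0,0,0,0,0.0008,0],
    [0,0,0,0,0,0,0.02],
    [0,0,0,0,0,0,0.04],
    [0,0,0,0,0,0,0.04],
    [0,0,0,0,0,0,0.04]
  ]
}}

```text
clock: 13.25
eef_pos: [623.1, -27.3, 206.9]
tool_rot: [3.141, -0.0, -0.04]
force: [0.6, -0.7, -0.3]
width: 39.9
gripper_force: 0.0
```

Run:
```python
from h import *
st()
c=cal("wrist");im,d=eyes.get_image("wrist"); cv2.imwrite("pics/w5.png",im)
W=cloud("wrist",d,c);x,y,z=W[...,0],W[...,1],W[...,2]
m=(abs(z-188)<14)&(abs(x-622)<15)&(y>-5)&(y<30);print("arm",rect(W,m),np.percentile(z[m],[5,50,90,98]))
print(pin("wrist","flap",c,"boxes_of"),pin("wrist","prop_foot",c),pin("wrist","dial_grip",c),pin("wrist","pointer",c),pin("wrist","ring_mark",c))
```

```text
13.25 [623.061 -27.268 206.867] [ 3.141 -0.    -0.04 ] [ 0.58  -0.729 -0.341] [-0.033 -0.005  0.006] 39.9 [-0.08  0.62  0.13  1.62 -0.09  0.9  -1.53]
arm (488, ((616.2443237304688, 12.494070053100586), (34.835899353027344, 10.713740348815918), 88.7469482421875), array([618.94037 ,  20.657776], dtype=float32)) [184.60091595 188.36066699 189.82723693 190.48550704]
[(0.85, array([624.1,  81.3, 214.1]))] [(0.77, array([626.4, -21.5,  79.6])), (0.75, array([535.9,  85.4, 108.5]))] [(0.87, array([534.1,  84. , 107.4]))] [] []
```

View pics/w5.png

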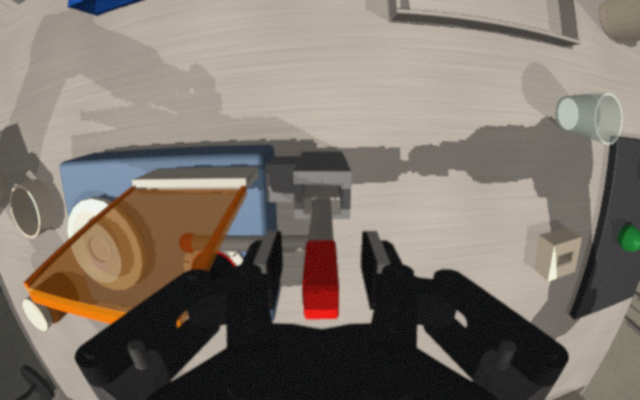

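Emit:
{"fn": "move_arm", "kwargs": {
  "steps": [
    [0,0,0,0,0,0.005,0.04],
    [0,0,0,0,0,0.015,0.04],
    [0,0,0,0,0,0.02,0.04],
    [0,0,0,0,0,0.02,0.04],
    [0,0,0,-0.02,0,0.005,0.04]
  ]
}}

```text
clock: 14.05
eef_pos: [606.0, -27.2, 274.6]
tool_rot: [-3.142, -0.007, -0.04]
force: [0.5, 0.2, -0.4]
width: 40.0
gripper_force: 0.0
```

Emit:
{"fn": "move_arm", "kwargs": {
  "steps": [
    [0,0,0,-0.03,0,0,0.04],
    [0,0,8.5,-0.03,0,0,0.04],
    [0,0,8.5,-0.03,0,0,0.04],
    [0,0,8.5,-0.02,0,0,0.05],
    [0,0,8.5,0,0.01,0,0.06]
  ]
}}

```text
clock: 14.55
eef_pos: [490.0, -18.7, 272.7]
tool_rot: [3.141, 0.002, 0.557]
force: [2.1, -0.3, 0.6]
width: 60.0
gripper_force: 0.0
```

Emit:
{"fn": "move_arm", "kwargs": {
  "steps": [
    [0,0,8.5,0,0.015,0,0.06],
    [0,0,8.5,0,0.015,0,0.06],
    [0,0,8.5,0,0.015,0,0.06],
    [0,0,8.5,0,0.015,0,0.06],
    [0,0,8.5,0,0.015,0,0.06]
  ]
}}

```text
clock: 15.05
eef_pos: [493.0, 58.3, 272.6]
tool_rot: [3.141, -0.0, 1.301]
force: [-0.7, -0.4, 0.5]
width: 59.7
gripper_force: 0.0
```

Emit:
{"fn": "move_arm", "kwargs": {
  "steps": [
    [0,0,8.5,0,0.015,0,0.06],
    [0,0,8.5,0,0.015,0,0.06],
    [0,0,8.5,0,0,0,0.06],
    [0,0,8.5,0,0,0,0.06],
    [0,0,8.5,0,0,0,0.06]
  ]
}}

```text
clock: 15.55
eef_pos: [493.0, 87.9, 272.5]
tool_rot: [3.141, 0.001, 2.043]
force: [0.1, -0.8, -0.7]
width: 59.8
gripper_force: 0.0
```

Emit:
{"fn": "move_arm", "kwargs": {
  "steps": [
    [0,0,8.5,0,0,0,0.06],
    [0,0,8.5,0.01,0,0,0.06],
    [0,0,8.5,0.015,0,0,0.06],
    [0,0,0,0.015,0,0,0.06],
    [0,0,0,0,0,0,0.06]
  ]
}}

```text
clock: 16.05
eef_pos: [534.6, 87.4, 272.2]
tool_rot: [3.14, 0.001, 2.48]
force: [0.0, 0.2, -0.6]
width: 60.2
gripper_force: 0.0
```

Run:
```python
from h import *
st()
c=cal("wrist");im,d=eyes.get_image("wrist"); cv2.imwrite("pics/w6.png",im);np.save("d6.npy",d)
for k in("dial_grip","pointer","ring_mark","hinge","prop_foot"):print(k,pin("wrist",k,c))
W=cloud("wrist",d,c);x,y,z=W[...,0],W[...,1],W[...,2]
m=(abs(z-120)<5)&(abs(x-537)<45)&(abs(y-88)<45);print("bar",rect(W,m),np.percentile(z[m],[5,50,95]))
```

```text
16.05 [534.564  87.397 272.232] [3.14e+00 1.00e-03 2.48e+00] [ 0.048  0.247 -0.615] [-0.028  0.004 -0.004] 60.2 [ 0.13  0.46 -0.5   1.76  0.26  0.98  0.43]
dial_grip [(0.95, array([535.7,  80.7, 108.9])), (0.2, array([509.2,  74.3,  86.1]))]
pointer [(0.64, array([509.5,  76.5,  85.8]))]
ring_mark [(0.78, array([505.4,  94. ,  87.7]))]
hinge [(0.69, array([631.4,  81.9, 123.6])), (0.35, array([564.2, 155.5,   0.6]))]
prop_foot [(0.56, array([620.9, -21.1,  79.5]))]
bar (549, ((536.4180908203125, 87.61306762695312), (44.548030853271484, 12.975634574890137), 24.632184982299805), array([536.0818 ,  87.88336], dtype=float32)) [117.53014906 119.58914715 120.97062664]
```

View pics/w6.png

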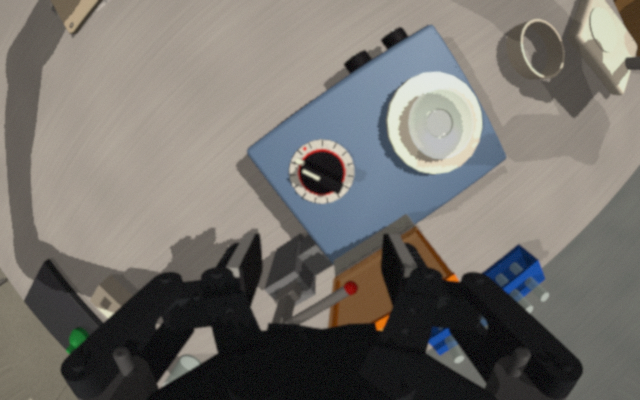

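Emit:
{"fn": "move_arm", "kwargs": {
  "steps": [
    [0,0,7.8,0.001,0,-0.015,0.05],
    [0,0,7.8,0.0008,0.0002,-0.02,0.04],
    [0,0,7.8,0,0,-0.02,0.04],
    [0,0,7.8,0,0,-0.02,0.04],
    [0,0,7.8,0,0,-0.02,0.04]
  ]
}}

```text
clock: 16.85
eef_pos: [534.4, 88.0, 176.6]
tool_rot: [-3.141, 0.0, -3.115]
force: [0.7, -1.0, -0.3]
width: 39.8
gripper_force: 0.0
```

Emit:
{"fn": "move_arm", "kwargs": {
  "steps": [
    [0,0,7.8,0,0,-0.015,0.04],
    [0,0,7.8,0,0,-0.01,0.04],
    [0,0,7.9,0,0,0,0.04],
    [0,0,0,0,0,0,0.04],
    [0,0,0,0,0,0,0.04]
  ]
}}

```text
clock: 17.35
eef_pos: [534.6, 88.0, 152.2]
tool_rot: [-3.142, 0.0, -2.714]
force: [0.2, -0.9, 0.1]
width: 40.1
gripper_force: 0.0
```

Run:
```python
from h import *
st()
c=cal("wrist");im,d=eyes.get_image("wrist"); cv2.imwrite("pics/w7.png",im)
W=cloud("wrist",d,c);x,y,z=W[...,0],W[...,1],W[...,2]
m=(abs(z-120)<5)&(abs(x-537)<30)&(abs(y-88)<30);print("bar",rect(W,m),np.percentile(z[m],[5,50,95]))
```

```text
17.35 [534.611  88.018 152.241] [-3.142  0.    -2.714] [ 0.191 -0.948  0.052] [-0.018 -0.004 -0.024] 40.1 [ 0.24  0.67 -0.71  1.89  0.6   0.8   1.21]
bar (1319, ((536.2750854492188, 86.98933410644531), (43.04509735107422, 11.94113540649414), 24.744373321533203), array([534.5154,  86.3679], dtype=float32)) [118.22103502 119.65807632 120.87496088]
```

Emit:
{"fn": "move_arm", "kwargs": {
  "steps": [
    [0,0,0,0.0017,-0.0007,-0.015,0.04],
    [0,0,0,0,0,-0.018,0.04],
    [0,0,0,0,0,-0.015,0.04],
    [0,0,0,0,0,-0.01,0.04],
    [0,0,0,0,0,0,0.04]
  ]
}}

```text
clock: 17.9
eef_pos: [535.3, 87.1, 92.4]
tool_rot: [3.141, -0.003, -2.71]
force: [-0.3, 0.9, 0.3]
width: 39.6
gripper_force: 0.0
```

Emit:
{"fn": "move_arm", "kwargs": {
  "steps": [
    [0,0,0,0,0,0,0.04],
    [0,0,0,0,0,0,0.02],
    [0,0,0,0,0,0,0.016]
  ]
}}

```text
clock: 18.2
eef_pos: [536.8, 87.5, 94.6]
tool_rot: [-3.141, 0.001, -2.71]
force: [0.8, 0.1, -0.6]
width: 16.6
gripper_force: 0.0
```

```bash
python3 -c "
from h import *
st()"
```

```text
18.2 [536.8    87.466  94.646] [-3.141e+00  1.000e-03 -2.710e+00] [ 0.811  0.083 -0.555] [ 0.013  0.002 -0.014] 16.6 [ 0.19  0.75 -0.63  1.92  0.69  0.69  1.14]
```

Emit:
{"fn": "move_arm", "kwargs": {
  "steps": [
    [0,0,0,0,0,0,0.0],
    [0,0,0,0,0,0,0.0],
    [0,0,0,0,0,0,0.0]
  ]
}}

```text
clock: 18.5
eef_pos: [537.0, 86.9, 94.7]
tool_rot: [-3.14, 0.001, -2.711]
force: [0.6, -2.0, 5.1]
width: 11.0
gripper_force: 60.3
```

```bash
python3 -c "
from h import *
st()"
```

```text
18.5 [537.043  86.943  94.725] [-3.140e+00  1.000e-03 -2.711e+00] [ 0.578 -1.967  5.128] [-0.402 -0.046 -0.046] 11.0 [ 0.19  0.75 -0.63  1.92  0.69  0.69  1.14]
```

Emit:
{"fn": "move_arm", "kwargs": {
  "steps": [
    [0,0,-3,0,0,0,0.0],
    [0,0,-3,0,0,0,0.0],
    [0,0,-3,0,0,0,0.0]
  ]
}}

```text
clock: 18.8
eef_pos: [537.1, 86.8, 94.7]
tool_rot: [-3.141, 0.001, -2.87]
force: [0.8, -1.9, 7.1]
width: 10.7
gripper_force: 60.4
```

```bash
python3 -c "
from h import *
st()"
```

```text
18.8 [537.075  86.813  94.731] [-3.141e+00  1.000e-03 -2.870e+00] [ 0.796 -1.875  7.071] [-0.47  -0.039  0.058] 10.7 [ 0.17  0.74 -0.59  1.92  0.65  0.67  1.02]
```

Emit:
{"fn": "move_arm", "kwargs": {
  "steps": [
    [0,0,-5,0,0,0,0.0],
    [0,0,-5,0,0,0,0.0],
    [0,0,-5,0,0,0,0.0],
    [0,0,-5,0,0,0,0.0],
    [0,0,-3,0,0,0,0.0]
  ]
}}

```text
clock: 19.3
eef_pos: [537.1, 86.6, 94.7]
tool_rot: [-3.141, 0.002, 3.011]
force: [-0.4, -3.1, 5.4]
width: 10.8
gripper_force: 60.3
```

```bash
python3 -c "
from h import *
st()"
```

```text
19.3 [537.145  86.577  94.728] [-3.141e+00  2.000e-03  3.011e+00] [-0.419 -3.091  5.426] [-0.556 -0.067  0.064] 10.8 [ 0.1   0.72 -0.48  1.93  0.55  0.63  0.71]
```

Emit:
{"fn": "move_arm", "kwargs": {
  "steps": [
    [0,0,-1.5,0,0,0,0.0],
    [0,0,-1.5,0,0,0,0.0]
  ]
}}

```text
clock: 19.5
eef_pos: [537.2, 86.5, 94.7]
tool_rot: [-3.141, 0.002, 2.961]
force: [0.1, -3.3, 6.1]
width: 10.8
gripper_force: 60.3
```

```bash
python3 -c "
from h import *
st()"
```

```text
19.5 [537.162  86.523  94.739] [-3.141e+00  2.000e-03  2.961e+00] [ 0.076 -3.332  6.062] [-0.586 -0.128  0.078] 10.8 [ 0.09  0.71 -0.47  1.93  0.53  0.63  0.67]
```

Emit:
{"fn": "move_arm", "kwargs": {
  "steps": [
    [0,0,-1,0,0,0,0.0],
    [0,0,-1,0,0,0,0.0]
  ]
}}

```text
clock: 19.7
eef_pos: [537.2, 86.5, 94.7]
tool_rot: [-3.141, 0.002, 2.926]
force: [1.3, -3.0, 6.5]
width: 11.0
gripper_force: 60.4
```

```bash
cat > t.py <<'E'
from h import *
s=telemetry.read_state();y=s["tool_rot"][2];print("turned %.3f"%(3.572-y%(2*np.pi)),np.round(s["torque"],3),np.round(s["force"],1),s["clock"], np.round(s["tau"][6],3))
E
python3 t.py
```

```text
turned 0.646 [-0.608 -0.154  0.06 ] [ 1.3 -3.   6.5] 19.7 0.08
```

Emit:
{"fn": "move_arm", "kwargs": {
  "steps": [
    [0,0,-1,0,0,0,0.0],
    [0,0,-1,0,0,0,0.0]
  ]
}}

```text
clock: 19.9
eef_pos: [537.1, 86.5, 94.7]
tool_rot: [-3.141, 0.002, 2.891]
force: [0.5, -1.7, 6.0]
width: 10.9
gripper_force: 60.4
```

```bash
python3 t.py
```

```text
turned 0.681 [-0.598 -0.108  0.09 ] [ 0.5 -1.7  6. ] 19.9 0.082
```

Emit:
{"fn": "move_arm", "kwargs": {
  "steps": [
    [0,0,-1,0,0,0,0.0],
    [0,0,-1.2,0,0,0,0.0]
  ]
}}

```text
clock: 20.1
eef_pos: [537.1, 86.5, 94.7]
tool_rot: [-3.141, 0.002, 2.853]
force: [0.5, -2.9, 6.4]
width: 10.5
gripper_force: 60.4
```

```bash
python3 t.py
```

```text
turned 0.719 [-0.623 -0.081  0.08 ] [ 0.5 -2.9  6.4] 20.1 0.123
```

Emit:
{"fn": "move_arm", "kwargs": {
  "steps": [
    [0,0,-1,0,0,0,0.0],
    [0,0,-1.2,0,0,0,0.0]
  ]
}}

```text
clock: 20.3
eef_pos: [537.1, 86.4, 94.7]
tool_rot: [-3.141, 0.002, 2.814]
force: [0.5, -2.6, 5.5]
width: 11.0
gripper_force: 60.4
```

```bash
python3 t.py
```

```text
turned 0.758 [-0.587 -0.092  0.02 ] [ 0.5 -2.6  5.5] 20.3 0.121
```

Emit:
{"fn": "move_arm", "kwargs": {
  "steps": [
    [0,0,-1.2,0,0,0,0.0],
    [0,0,-1.2,0,0,0,0.0]
  ]
}}

```text
clock: 20.5
eef_pos: [537.1, 86.4, 94.7]
tool_rot: [-3.141, 0.002, 2.772]
force: [0.8, -2.8, 5.7]
width: 11.0
gripper_force: 60.4
```

```bash
python3 t.py
```

```text
turned 0.800 [-0.629 -0.163  0.011] [ 0.8 -2.8  5.7] 20.5 0.107
```

Emit:
{"fn": "move_arm", "kwargs": {
  "steps": [
    [0,0,-1.2,0,0,0,0.0],
    [0,0,-1.2,0,0,0,0.0]
  ]
}}

```text
clock: 20.7
eef_pos: [537.1, 86.4, 94.7]
tool_rot: [-3.141, 0.002, 2.73]
force: [0.3, -3.8, 5.5]
width: 11.0
gripper_force: 60.4
```

```bash
python3 t.py
```

```text
turned 0.842 [-0.685 -0.085  0.065] [ 0.3 -3.8  5.5] 20.7 0.106
```

Emit:
{"fn": "move_arm", "kwargs": {
  "steps": [
    [0,0,-1.2,0,0,0,0.0],
    [0,0,-1.2,0,0,0,0.0]
  ]
}}

```text
clock: 20.9
eef_pos: [537.1, 86.3, 94.7]
tool_rot: [-3.141, 0.002, 2.688]
force: [0.5, -2.8, 6.2]
width: 10.8
gripper_force: 60.4
```

```bash
python3 t.py
```

```text
turned 0.884 [-0.598 -0.128  0.051] [ 0.5 -2.8  6.2] 20.9 0.106
```

Emit:
{"fn": "move_arm", "kwargs": {
  "steps": [
    [0,0,-1.2,0,0,0,0.0],
    [0,0,-1.2,0,0,0,0.0]
  ]
}}

```text
clock: 21.1
eef_pos: [537.1, 86.3, 94.7]
tool_rot: [-3.141, 0.002, 2.646]
force: [-0.4, -2.0, 6.7]
width: 10.8
gripper_force: 60.4
```

```bash
python3 t.py
```

```text
turned 0.926 [-0.639 -0.071 -0.026] [-0.4 -2.   6.7] 21.1 0.105
```

Emit:
{"fn": "move_arm", "kwargs": {
  "steps": [
    [0,0,-1.2,0,0,0,0.0],
    [0,0,-1.2,0,0,0,0.0]
  ]
}}

```text
clock: 21.3
eef_pos: [537.1, 86.3, 94.7]
tool_rot: [-3.141, 0.002, 2.605]
force: [0.6, -2.8, 4.6]
width: 11.0
gripper_force: 60.4
```

```bash
python3 t.py
```

```text
turned 0.967 [-0.718 -0.076  0.06 ] [ 0.6 -2.8  4.6] 21.3 0.105
```

Emit:
{"fn": "move_arm", "kwargs": {
  "steps": [
    [0,0,-1.2,0,0,0,0.0],
    [0,0,-1.2,0,0,0,0.0]
  ]
}}

```text
clock: 21.5
eef_pos: [537.1, 86.3, 94.7]
tool_rot: [-3.141, 0.002, 2.563]
force: [-0.1, -3.9, 6.1]
width: 10.8
gripper_force: 60.4
```

```bash
python3 t.py
```

```text
turned 1.009 [-0.666 -0.057  0.08 ] [-0.1 -3.9  6.1] 21.5 0.104
```

Emit:
{"fn": "move_arm", "kwargs": {
  "steps": [
    [0,0,-1.2,0,0,0,0.0],
    [0,0,-1.2,0,0,0,0.0]
  ]
}}

```text
clock: 21.7
eef_pos: [537.1, 86.2, 94.7]
tool_rot: [-3.141, 0.002, 2.521]
force: [0.6, -3.8, 6.2]
width: 11.1
gripper_force: 60.4
```

```bash
python3 t.py
```

```text
turned 1.051 [-0.708 -0.085  0.185] [ 0.6 -3.8  6.2] 21.7 -0.032
```

Emit:
{"fn": "move_arm", "kwargs": {
  "steps": [
    [0,0,-1.2,0,0,0,0.0],
    [0,0,-1.2,0,0,0,0.0]
  ]
}}

```text
clock: 21.9
eef_pos: [537.1, 86.2, 94.7]
tool_rot: [-3.141, 0.002, 2.479]
force: [-0.0, -3.2, 6.4]
width: 10.7
gripper_force: 60.4
```

```bash
python3 t.py
```

```text
turned 1.093 [-0.721 -0.007  0.15 ] [-0.  -3.2  6.4] 21.9 -0.027
```

Emit:
{"fn": "move_arm", "kwargs": {
  "steps": [
    [0,0,-0.6,0,0,0,0.0],
    [0,0,0,0,0,0,0.0]
  ]
}}

```text
clock: 22.1
eef_pos: [537.1, 86.2, 94.7]
tool_rot: [-3.141, 0.002, 2.469]
force: [0.9, -2.6, 6.3]
width: 10.6
gripper_force: 60.4
```

```bash
python3 t.py
```

```text
turned 1.103 [-0.676 -0.131  0.107] [ 0.9 -2.6  6.3] 22.1 -0.123
```

Emit:
{"fn": "move_arm", "kwargs": {
  "steps": [
    [0,0,-0.6,0,0,0,0.0],
    [0,0,0,0,0,0,0.0]
  ]
}}

```text
clock: 22.3
eef_pos: [537.1, 86.2, 94.7]
tool_rot: [-3.142, 0.002, 2.459]
force: [0.5, -3.0, 5.9]
width: 10.8
gripper_force: 60.4
```

```bash
python3 t.py
```

```text
turned 1.113 [-0.696 -0.087  0.146] [ 0.5 -3.   5.9] 22.3 -0.128
```

Emit:
{"fn": "move_arm", "kwargs": {
  "steps": [
    [0,0,-0.6,0,0,0,0.0],
    [0,0,0,0,0,0,0.0]
  ]
}}

```text
clock: 22.5
eef_pos: [537.1, 86.2, 94.7]
tool_rot: [-3.142, 0.002, 2.448]
force: [0.3, -2.8, 7.3]
width: 11.2
gripper_force: 60.4
```

```bash
python3 t.py
```

```text
turned 1.124 [-0.679 -0.051  0.136] [ 0.3 -2.8  7.3] 22.5 -0.128
```

Emit:
{"fn": "move_arm", "kwargs": {
  "steps": [
    [0,0,-0.6,0,0,0,0.0],
    [0,0,0,0,0,0,0.0]
  ]
}}

```text
clock: 22.7
eef_pos: [537.1, 86.2, 94.7]
tool_rot: [-3.142, 0.002, 2.438]
force: [-0.4, -3.8, 6.2]
width: 11.1
gripper_force: 60.4
```

```bash
python3 t.py
```

```text
turned 1.134 [-0.717 -0.054  0.152] [-0.4 -3.8  6.2] 22.7 -0.194
```

Emit:
{"fn": "move_arm", "kwargs": {
  "steps": [
    [0,0,-0.5,0,0,0,0.0],
    [0,0,0,0,0,0,0.0]
  ]
}}

```text
clock: 22.9
eef_pos: [537.1, 86.2, 94.7]
tool_rot: [-3.141, 0.002, 2.43]
force: [0.6, -2.9, 6.3]
width: 11.2
gripper_force: 60.5
```

```bash
python3 t.py
```

```text
turned 1.142 [-0.754 -0.097  0.314] [ 0.6 -2.9  6.3] 22.9 -0.331
```

Emit:
{"fn": "move_arm", "kwargs": {
  "steps": [
    [0,0,-0.2,0,0,0,0.0]
  ]
}}

```text
clock: 23.0
eef_pos: [537.0, 86.2, 94.7]
tool_rot: [-3.141, 0.002, 2.427]
force: [0.1, -3.9, 6.3]
width: 11.0
gripper_force: 60.6
```

```bash
python3 t.py; python3 -c "
from h import *
q=[]
for i in range(5):
    eyes.get_image('wrist');q.append(telemetry.read_state()['torque'][2])
print(np.round(q,3),np.mean(q))"; python3 t.py
```

```text
turned 1.145 [-0.781 -0.113  0.344] [ 0.1 -3.9  6.3] 23.0 -0.391
[0.405 0.323 0.346 0.357 0.368] 0.35989297321414326
turned 1.145 [-0.764 -0.117  0.368] [ 0.8 -2.5  5.6] 23.25 -0.376
```

Emit:
{"fn": "move_arm", "kwargs": {
  "steps": [
    [0,0,0.6,0,0,0,0.0],
    [0,0,0.4,0,0,0,0.0]
  ]
}}

```text
clock: 23.45
eef_pos: [537.1, 86.2, 94.7]
tool_rot: [-3.142, 0.002, 2.443]
force: [0.9, -3.0, 5.9]
width: 10.8
gripper_force: 60.4
```

```bash
python3 t.py
```

```text
turned 1.129 [-0.751 -0.036 -0.057] [ 0.9 -3.   5.9] 23.45 -0.014
```

Emit:
{"fn": "move_arm", "kwargs": {
  "steps": [
    [0,0,0,0,0,0,0.02],
    [0,0,0,0,0,0,0.04],
    [0,0,0,0,0,0,0.04],
    [0,0,0,0,0,0.015,0.04],
    [0,0,0,0,0,0.025,0.04]
  ]
}}

```text
clock: 23.95
eef_pos: [534.8, 87.4, 132.9]
tool_rot: [-3.139, -0.003, 2.444]
force: [0.1, 0.1, -0.1]
width: 40.2
gripper_force: 0.0
```

Emit:
{"fn": "move_arm", "kwargs": {
  "steps": [
    [0,0,0,0,0,0.03,0.04],
    [0,0,0,-0.01,0,0.03,0.04],
    [0,0,0,-0.02,0,0.03,0.04],
    [0,0,0,-0.02,0,0.03,0.04],
    [0,0,0,0,0,0,0.04]
  ]
}}

```text
clock: 24.45
eef_pos: [485.9, 88.5, 257.3]
tool_rot: [3.138, 0.003, 2.445]
force: [1.1, 0.1, -0.6]
width: 40.1
gripper_force: 0.0
```

Run:
```python
from h import *
st()
c=cal("wrist");im,d=eyes.get_image("wrist"); cv2.imwrite("pics/w8.png",im)
for k in("dial_grip","pointer","ring_mark","hinge","prop_foot","flap"):print(k,pin("wrist",k,c,"boxes_of" if k=="flap" else "pinpoint"))
W=cloud("wrist",d,c);x,y,z=W[...,0],W[...,1],W[...,2]
m=(abs(z-120)<5)&(abs(x-537)<30)&(abs(y-88)<30);print("bar",rect(W,m))
```

```text
24.45 [485.916  88.508 257.341] [3.138e+00 3.000e-03 2.445e+00] [ 1.101  0.055 -0.579] [ 0.007 -0.059 -0.019] 40.1 [ 0.09  0.4  -0.46  1.9   0.23  0.88  0.4 ]
dial_grip [(0.55, array([536.5,  81.1, 110.6]))]
pointer [(0.72, array([514.6, 107.1,  86.2]))]
ring_mark [(0.84, array([504.9,  93.3,  85.1]))]
hinge []
prop_foot []
flap [(0.87, array([623. ,  94.3, 223.6]))]
bar (516, ((535.6083984375, 87.99543762207031), (12.086564064025879, 44.18040084838867), 51.41022491455078), array([534.73193,  88.07996], dtype=float32))
```

View pics/w8.png

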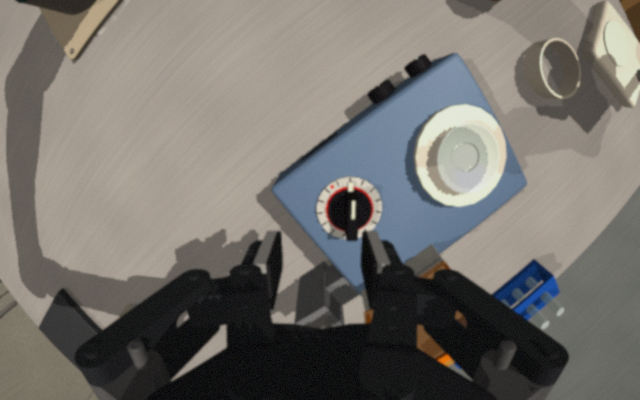

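```bash
python3 -c "
from h import *
c=cal('top');eyes.get_image('top')
for k in ('dish','beaker','jar','sieve','prop_grip'):print(k,pin('top',k,c))
print(ctrl.finish_job())"
```

```text
dish [(0.64, array([564.2, 223.8,  91.7])), (0.56, array([619.7, -26.3, 107.4]))]
beaker [(0.96, array([ 691.9, -369.5,   -4. ]))]
jar [(0.72, array([4.334e+02, 4.529e+02, 2.000e-01]))]
sieve [(0.78, array([590.8, 452.6,   4.2]))]
prop_grip [(0.8, array([608.4, -28.5, 227.8])), (0.59, array([ 692.4, -366.3,   -0.8]))]
the job is handed in; nothing more can be done
None
```

I handed the job in with the flap propped on the seated prop and the dial turned clockwise to its end stop. By feel the latch clicked home: the extra resistance lasted about 0.10 rad, then it went solid at about 0.36 N m. The scale ring did not move, and the dish, jar, sieve and beaker were still in place within measuring error.

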